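# Right the toppled grain tin and make up the casting charge on the spring scale

### The arm

A 6-joint arm with a two-finger parallel gripper is mounted at the origin on the work surface. World frame = base frame: x ahead of the robot, y to its left, z up, the work surface at z = 0. Lengths are in m, angles in rad, forces in N, time in s.
With the tool pointing down it reaches from about 0.3 to 0.75 m from the base axis. Payload 8.5 kg.
Tool frame: the origin (TCP) lies on the centre line of the jaws, within the pads' length; the fingertips stand ahead of it and the grasp point (between the pads) lies 11 mm behind it (arm.tcp_to_tips is the z of the fingertips in the tool frame, in m); z points along the fingers, y is the line along which they close (so a half turn about z gives the same grasp; the last joint's range is limited). The gripper opens to 88 mm and grips with 3 to 60 N. Pads are 18 mm wide; open, the fingers measure 123 mm over their backs; the gripper's body (75 mm by 187 mm) begins 45 mm behind the grasp point.
Start: joints at [1.1, 0.381, 1.297, -0, 1.464, -0.215], TCP at [0.139, 0.532, 0.247] pointing down, gripper open.
Joint ranges: [-3.11, 3.11], [-0.89, 2.33], [0.22, 2.48], [-1.42, 4.56], [0.17, 2.85], [-2.88, 2.88]. Speed limits (rad/s): [2.39, 2.39, 3.14, 3.14, 3.14, 3.14].

### API

Orientations are given as a unit quaternion [x, y, z, w].
In Python, from workcell import arm, snapshot, camera_params, finder gives the robot as it stands. The module is installed in compiled form; this text tells all that it offers.
- The arm moves only by the tool step_arm, never from a script. Its argument "deltas" is a list of rows, each a list of 4 numbers: the shift along the tool's x, y, z in cm, then the turn about the tool's z in rad. In form: [[x, y, z, twist], ...]. A call has 1 to 20 rows; each row shifts and turns the commanded pose from where the row before left it, along the tool's axes as they then stand; what a row does not reach is not made up. A row lasts 1/10 s, in which the tool goes at most 50 mm and 8.59 degrees, less where a joint would pass 70% of its speed; a pose out of reach is approached as far as the arm can. A call with a gripper value outside its range is refused whole. "jaw" is the finger opening in cm, from 0 to 8.81, set as the call begins (left out, the last holds). The fingers move at their own pace and stop on an object; the grip force is fixed at half the most. Time passes only in rows, so rows that do not move let the fingers close. It gives the time, the measured TCP pose, the force, the opening and the grip force at its end, in the units of the state.
- arm.sense(): the state, without advancing time (a new reading comes with each control period).
- snapshot(name): name is "scene" or "side" or "wrist"; returns (picture, depth): 420x560x3 uint8, blue, green, red; 420x560 float32, m along the optical axis (not along the pixel's ray), 0 where there is no reading.
- camera_params(name): a dict with "fx", "fy", "cx", "cy" (pixels), "pose" (4x4, takes a point from camera to world coordinates). Camera axes: x right, y down, z forward; pixel columns grow to the right and rows downward; lengths in m; the calibration is good to about 2 mm. A picture is of the moment at which its call begins: read the wrist's pose just before it. camera_params takes no time and is no camera call; for the wrist camera it gives the pose at the moment of the call.
- arm.close_job(): hands the job in; it is judged then, once.
Trained networks look in the newest picture that a camera, given by its name, has taken for a name from the list of things; names that differ only in an ending like _2 or _b are one class to them, and where a whole thing is asked for, a point or a joint stands for the part that bears it (a point fixed in the world has none). Each returns a list of dicts, best first, with "p" (0 to 1); they miss things now and then, are a little off and sometimes report something else, mostly with a low value. They report only what shows in the picture. A call takes as long as a camera call. They do not tell look-alikes from the thing itself.
- finder.find_in(camera, label): "pixel" ([column, row] in pixels, amid what is visible of it).
- finder.outline_of(camera, label): "pixels" (420x560 bool, what is visible of it) and "pixel" ([column, row] in pixels, amid what is visible of it).
- finder.pinpoint(camera, label): "pixel" ([column, row] in pixels: a listed point, or the origin of a listed thing).
The state is a dict: "clock": time; "joints": joint angles; "joint_velocities": joint speeds; "effort": joint torques, N m; "eef_pos": TCP position; "ee_rot": TCP orientation; "force": force on the tool from outside, world axes, zero at the start; "torque": the same for the moment, N m; "width": finger opening in m; "gripper_force": force on a finger pad.
Only numpy, scipy, OpenCV 4.12 (cv2) and the standard library are available. Lean on these libraries where they do the work, as an engineer would, in place of code of your own. Each camera call takes 0.05 s, during which the arm holds its last target. There are 200 camera calls.

### The job

The tin of casting grain has fallen over on the jeweller's bench: stand it up on the bench on its base and let go of it, then take it again and stand it on the pan of the spring scale. Then lay brass bars on the pan beside it until the pan's pointer is as nearly level with the brass marker on the index post as whole bars allow. Leave the unused bars on their wooden board and don't disturb the bottle, the charcoal block or the screwdriver.

Things in the scene. Friction and masses are not known exactly. Their poses are not given: they have to be found in the camera images.
- tin: The fallen tin: square aluminium body 40 x 40 mm and 75 mm tall with a dark round cap on top, 26 mm in diameter and 26 mm tall (101 mm in all), about 0.28 kg, solid. Origin: centre of its base. Its z axis runs from base to cap; x and y are square to the sides of the body. It starts lying flat on one side, z axis level, cap pointing roughly to the robot's left (+y), on either side of the board.
- scale: The spring scale's fixed grey base, 120 mm (x) by 170 mm (y), 30 mm tall, under the pan. Origin: centre of its underside, right below the pan's centre. A thin index post, 8 mm thick and 108 mm tall, stands 88 mm from the origin along the scale's +x.
- pan_top (a point): Centre of the upper face of the flat, rimless steel pan, 130 mm (x) by 200 mm (y), 5 mm thick, 85 mm above the bench when empty; axes as the scale's. A damped spring lets it sink straight, never tilting, about 7.5 mm per 100 g wherever the load lies: some 21 mm for the tin, 6 mm for a narrow bar, 12 mm for the wide one, 45 mm at most. It settles in about a second.
- pan_pointer (a point): The tip of the dark steel pointer, 14 mm wide, that sticks out of the pan's +x edge beside the post (81 mm from the pan's centre along x, 24 mm along y), just short of the marker's fin, at the height of the pan's upper face; it moves with the pan.
- marker_edge (a point): The upper face of the fin of the brass marker, a collar fixed on the post with a flat fin 3 mm thick pointing along the scale's +y. Its height is where the pointer should come to. Its height differs from start to start, and as much as one narrow bar or one wide bar (or two narrow) is needed beside the tin. It does not move.
- board: Wooden board fixed on the bench that carries the bars, 180 mm (x) by 80 mm (y), 12 mm thick. Origin: centre of its underside.
- bar0: Narrow brass bar 16 mm (x) by 42 mm (y) by 14 mm (z), 80 g, one of two alike, lying flat on the board with the wide bar, the three in a row about 60 mm apart along the board's x, in any order. Origin: centre of its underside.
- bar1: Narrow brass bar 16 mm (x) by 42 mm (y) by 14 mm (z), 80 g, one of two alike, lying flat on the board with the wide bar, the three in a row about 60 mm apart along the board's x, in any order. Origin: centre of its underside.
- widebar: Wide brass bar, twice as wide and heavy as the others: 32 mm (x) by 42 mm (y) by 14 mm (z), 160 g, lying flat on the board, in any of the three places. Origin: centre of its underside.
- spirit: Bystander: small glass spirit bottle, 48 mm in diameter, 85 mm tall, standing. Origin: centre of its underside.
- charcoal: Bystander: black charcoal block 60 x 90 x 32 mm. Origin: centre of its underside.
- screwdriver: Bystander: screwdriver with a dark wooden handle, 170 mm long, lying along its x axis. Origin: on its underside near mid length.
Things that resemble listed ones, but are neither listed nor needed, are in the scene too. Leave any green look-alike of the bar0 alone.

How it is judged:
By the outcome, as a careful person would: the job done as asked, in the order asked, and still so for the second after the job is handed in, with the robot touching nothing.
It also fails if it takes over 61 s, if anything falls off the work surface, if the arm or the gripper's body presses on something with over 40 N, if the wrist force passes 120 N, or if a joint passes its speed limit or range.

## Working session

There is one attempt and no reset: what is moved stays moved. The work goes in short steps, Python scripts to look and compute and a tool call to move; the robot and the scene stay as the last step left them, time stands still between calls to the robot, and variables do not carry over. Pictures are saved under pics/ and viewed, at most 10 in all, crops included, and the job is handed in when it is done.

Besides the shell and the picture viewer there is one more tool, called after "Request:" as a command line: name --pt "numbers of a row" for each row, then --argument value for the rest. step_arm: Moves the arm, as the interface text tells. Its arguments: {"type":"object","properties":{"deltas":{"type":"array","items":{"type":"array","items":{"type":"number"}}},"jaw":{"type":"number"}},"required":["deltas"]}

```bash
mkdir -p pics; cat > h.py <<'E'
import numpy as np, cv2
from scipy.spatial.transform import Rotation as R
from workcell import arm, snapshot, camera_params, finder
def pts(cam, depth, mask=None):
    c=camera_params(cam); v,u=np.nonzero((depth>0)&(mask if mask is not None else True)); z=depth[v,u]
    P=np.c_[(u-c['cx'])*z/c['fx'],(v-c['cy'])*z/c['fy'],z]; T=np.array(c['pose']); return P@T[:3,:3].T+T[:3,3]
def ray(cam,px):
    c=camera_params(cam); T=np.array(c['pose']); d=T[:3,:3]@np.array([(px[0]-c['cx'])/c['fx'],(px[1]-c['cy'])/c['fy'],1.]); return T[:3,3],d
def atz(cam,px,z):
    o,d=ray(cam,px); return o+d*(z-o[2])/d[2]
def tri(a,b):
    (o1,d1),(o2,d2)=a,b; d1=d1/np.linalg.norm(d1); d2=d2/np.linalg.norm(d2)
    s=np.linalg.lstsq(np.c_[d1,-d2],o2-o1,rcond=None)[0]; p,q=o1+s[0]*d1,o2+s[1]*d2; return (p+q)/2,np.linalg.norm(p-q)
E
python3 - <<'E'
from h import *
np.set_printoptions(precision=4,suppress=True)
ims=[]
for c in ['scene','side']:
    im,d=snapshot(c); cv2.imwrite(f'pics/{c}0.png',im); np.save(f'{c}0.npy',d)
    print(c,np.array(camera_params(c)['pose'])[:3].tolist())
    for l in ['tin','scale','pan_top','pan_pointer','marker_edge','board','bar0','widebar','spirit','charcoal','screwdriver']:
        for f in finder.pinpoint(c,l)[:4]: print(' ',l,round(f['p'],2),np.round(f['pixel'],1))
print(arm.sense(), arm.tcp_to_tips)
E
```

```text
scene [[-0.6468443875275827, 0.5913339193766797, -0.4815771320553761, 1.0129736332258445], [0.7625891010512265, 0.5074056287672146, -0.4012448016525947, 0.32845859601191696], [0.007085286299722801, -0.626788420194536, -0.7791572851665374, 0.7428355222243742]]
  tin 0.65 [223.4 142.2]
  pan_top 0.6 [436.2 238.3]
  pan_pointer 0.92 [425.  272.1]
  marker_edge 0.76 [424.7 286.9]
  board 0.67 [309.  206.3]
  bar0 0.68 [334.6 188.6]
  bar0 0.49 [254.2 241.2]
  bar0 0.47 [288.5 213.2]
  widebar 0.86 [313.7 201.5]
  spirit 0.85 [269.3 280.3]
  spirit 0.39 [176.7 229. ]
  charcoal 0.96 [177.3 226.6]
  screwdriver 0.85 [342.4 319.8]
  screwdriver 0.18 [310.8 205.6]
  screwdriver 0.17 [330.3 190.7]
side [[-0.9552056187187011, -0.16345258867930632, 0.24670929699193897, 0.35451505186932303], [-0.2953650493873874, 0.47446895092192193, -0.8292398339512139, 0.7935853259269646], [0.018485496168873933, -0.8649638523459141, -0.5014935897559473, 0.5682018251333159]]
  tin 0.56 [336.7 180.4]
  scale 0.94 [288.9 340. ]
  pan_top 0.62 [185.6 290.5]
  pan_top 0.58 [290.3 300.5]
  pan_pointer 0.92 [238.7 299.6]
  marker_edge 0.62 [238.2 312.2]
  board 0.67 [307.2 246.6]
  board 0.2 [292.1 301.2]
  bar0 0.6 [284.6 236.3]
  bar0 0.57 [253.4 221.4]
  bar0 0.47 [331.9 252.8]
  widebar 0.81 [311.7 241.7]
  widebar 0.66 [304.5 249. ]
  spirit 0.7 [209.5 241.3]
  spirit 0.7 [238.3 296.1]
  screwdriver 0.88 [185.1 290.3]
{'clock': 1.2, 'joints': array([ 1.0997,  0.3806,  1.2974,  0.    ,  1.4636, -0.2153]), 'joint_velocities': array([-0.0005, -0.0023, -0.0009,  0.0011, -0.0004,  0.0006]), 'effort': array([  0.0011, -43.7781, -22.4748,   0.0714,   0.0312,  -0.    ]), 'eef_pos': array([0.1391, 0.5321, 0.2468]), 'ee_rot': array([ 0.1275,  0.9918,  0.    , -0.    ]), 'force': array([ 0.2973, -0.4613, -0.0875]), 'torque': array([-0.0486,  0.0067,  0.0015]), 'gripper_force': 0.0, 'width': 0.08807187387540398} 0.008
```

View pics/scene0.png

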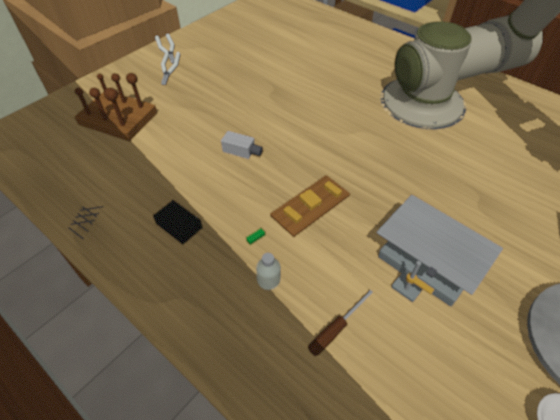

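View pics/side0.png

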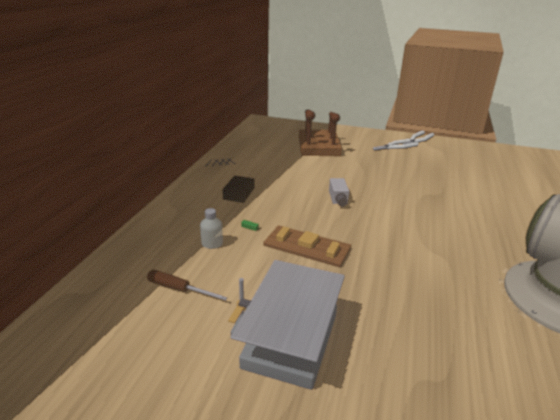

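Scene view: the fallen tin is at (238,145) with its cap to the right. The board with three bars is at (290,213), (312,199) and (334,188), with the wide bar in the middle, and the pan is at (436,240). The green look-alike bar at (255,236) lies off the board and is to be left alone. The side view agrees: tin (339,190), bars (284,234), (308,240), (333,250).

```bash
cat > m.py <<'E'
from h import *
np.set_printoptions(precision=4,suppress=True)
P={}
for c in ['scene','side']:
    im,d=snapshot(c)
    for l in ['tin','bar0','widebar','board','pan_top','scale','spirit','charcoal','screwdriver']:
        for f in finder.outline_of(c,l)[:3]:
            if f['p']<.3: continue
            p=pts(c,d,cv2.erode(f['pixels'].astype(np.uint8),np.ones((2,2)))>0)
            if len(p)<8: continue
            zt=np.percentile(p[:,2],90); t=p[p[:,2]>zt-.004]
            (cx,cy),(w,h),a=cv2.minAreaRect((t[:,:2]*1000).astype(np.float32))
            print(c,l,round(f['p'],2),np.round(f['pixel']),'n',len(p),'z%',np.percentile(p[:,2],[5,50,95]),'toprect',np.round([cx,cy,w,h,a],1))
    for l in ['pan_pointer','marker_edge','pan_top','tin']:
        f=finder.pinpoint(c,l); 
        for g in f[:1]: P[c,l]=ray(c,g['pixel'])
for l in ['pan_pointer','marker_edge','pan_top','tin']:
    if ('scene',l) in P and ('side',l) in P: print('tri',l,*tri(P['scene',l],P['side',l]))
E
python3 m.py
```

```text
scene tin 0.93 [243. 144.] n 671 z% [0.0065 0.0329 0.0416] toprect [ 496.3 -256.1   38.6   70.5   17.6]
scene bar0 0.68 [330. 188.] n 117 z% [0.0175 0.0257 0.028 ] toprect [458.9  12.2  39.6  14.6  86.2]
scene bar0 0.52 [292. 212.] n 166 z% [0.0146 0.0254 0.028 ] toprect [575.9 -12.6  40.6  16.3  86.3]
scene bar0 0.5 [252. 236.] n 135 z% [0.0045 0.0134 0.0163] toprect [666.6 -39.9  13.4  38.7  75.8]
scene widebar 0.66 [310. 201.] n 208 z% [0.0202 0.026  0.0284] toprect [517.9  -8.5  37.4  31.3  75.8]
scene board 0.96 [307. 207.] n 1464 z% [0.0073 0.0122 0.0145] toprect [519.5  -5.5  78.1 179.5  81.7]
scene board 0.62 [268. 272.] n 692 z% [0.0097 0.0556 0.0852] toprect [722.8  47.6  18.9  20.8  64.4]
scene pan_top 0.74 [440. 243.] n 5793 z% [0.0837 0.0856 0.0874] toprect [485.4 271.2 196.2 146.   88.4]
scene scale 0.73 [436. 250.] n 7756 z% [0.0133 0.0851 0.0873] toprect [492.8 270.9 197.  156.   88.2]
scene spirit 0.6 [267. 272.] n 611 z% [0.0144 0.0564 0.0853] toprect [723.8  48.8  15.6  20.4  61.4]
scene charcoal 0.93 [176. 222.] n 1207 z% [0.0074 0.0316 0.034 ] toprect [ 751.8 -19
[... 989 characters left out ...]
54 0.087 ] toprect [489.8 269.4 198.4 154.2  88.4]
side spirit 0.74 [309. 249.] n 1406 z% [0.004  0.0127 0.0149] toprect [515.5  -6.9  81.7 177.4  82.4]
side spirit 0.72 [211. 229.] n 662 z% [0.008  0.0453 0.0848] toprect [719.9  47.4  19.8  18.4  43.6]
side charcoal 0.62 [237. 189.] n 620 z% [0.0054 0.031  0.0345] toprect [ 747.3 -191.3   89.5   57.8   89.2]
side screwdriver 0.92 [171. 281.] n 534 z% [0.0091 0.0195 0.0267] toprect [738.3 209.2  14.5  79.7  85.6]
tri pan_pointer [0.5592 0.2909 0.095 ] 0.008757417511452153
tri marker_edge [0.5703 0.2909 0.0573] 0.006384995395330404
tri pan_top [0.4812 0.2713 0.0905] 0.0034214379159306025
tri tin [ 0.5122 -0.2911  0.0257] 0.0017774776260987093
```

Request:
step_arm --pt "-3 -3.65 0 0" --pt "-3 -3.65 0 0" --pt "-3 -3.65 0 0" --pt "-3 -3.65 0 0" --pt "-3 -3.65 0 0" --pt "-3 -3.65 0 0" --pt "-3 -3.65 0 0" --pt "-3 -3.65 0 0" --pt "-3 -3.65 0 0" --pt "-3 -3.65 0 0" --pt "-3 -3.65 0 0" --pt "-3 -3.65 0 0" --pt "-3 -3.65 0 0" --pt "-3 -3.65 0 0" --pt "-3 -3.65 0 0" --pt "-3 -3.65 0 0" --pt "-3 -3.65 0 0"

```text
clock: 4.3
eef_pos: [0.476, -0.1993, 0.2468]
ee_rot: [0.128, 0.992, -0.0, 0.0]
force: [1.0, 0.1, -0.3]
width: 0.0883
gripper_force: 0.0
```

Request:
step_arm --pt "0 0 0 0.14" --pt "0 0 0 0.14" --pt "0 0 0 0.14" --pt "0 0 0 0.14" --pt "0 0 0 0.14" --pt "0 0 0 0.14" --pt "0 0 0 0.14" --pt "0 0 0 0"

```text
clock: 5.1
eef_pos: [0.4755, -0.1972, 0.2468]
ee_rot: [0.58, 0.815, -0.0, 0.0]
force: [0.4, -0.5, 0.1]
width: 0.0885
gripper_force: 0.0
```

```bash
cat >> h.py <<'E'
def go(x,y,z,psi):
    "tool-frame deltas (cm) to world target (m) in the present frame, then twist"
    s=arm.sense(); Rm=R.from_quat(s['ee_rot']).as_matrix(); p=np.degrees(np.arctan2(Rm[1,0],Rm[0,0]))
    d=Rm.T@(np.array([x,y,z])-s['eef_pos'])*100
    print('at',np.round(s['eef_pos'],4),'psi',round(p,2),'delta cm',np.round(d,2),'twist',round(np.radians(((p-psi+180)%360)-180),3),'t',round(s['clock'],2))
E
cat > w.py <<'E'
from h import *
import sys
np.set_printoptions(precision=4,suppress=True)
def rects(labels,lo,hi,name,band=.004):
    im,d=snapshot('wrist'); cv2.imwrite(f'pics/{name}.png',im)
    for l in labels:
        for f in finder.outline_of('wrist',l)[:3]:
            if f['p']<.3: continue
            p=pts('wrist',d,f['pixels']); t=p[(p[:,2]>lo)&(p[:,2]<hi)]
            if len(t)<20: print(l,f['p'],'few',np.percentile(p[:,2],[5,50,95])); continue
            r=cv2.minAreaRect((t[:,:2]*1000).astype(np.float32)); print(l,round(f['p'],2),np.round(f['pixel']),'zmed',np.median(t[:,2]),'rect',np.round([*r[0],*r[1],r[2]],1))
            for g in finder.pinpoint('wrist',l)[:2]: print('   origin px',np.round(g['pixel']),round(g['p'],2), atz('wrist',g['pixel'],.02))
    return im,d
E
python3 - <<'E'
from w import *
rects(['tin'],.034,.05,'w1')
go(.4745,-.197,.2468,109)
E
```

```text
at [ 0.4756 -0.1973  0.2468] psi 109.41 delta cm [ 0.06 -0.09 -0.  ] twist 0.007 t 5.2
```

View pics/w1.png

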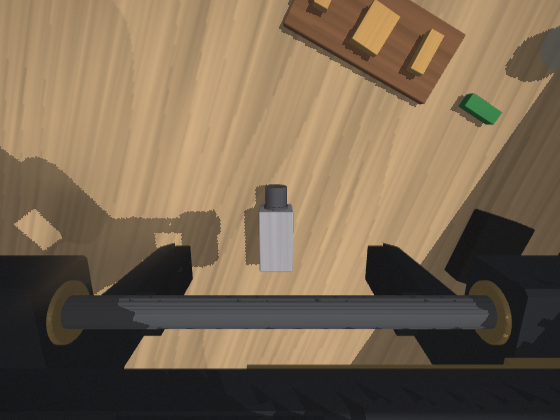

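Wrist view: the tin body spans about (260–293, 208–271) and its cap sits at (276,196). It is square with the image, so the yaw is right. I'll measure it straight from the depth.

```bash
cat > t.py <<'E'
from h import *
np.set_printoptions(precision=4,suppress=True)
im,d=snapshot('wrist'); m=np.zeros(d.shape,bool); m[170:290,225:330]=1
p=pts('wrist',d,m); s=arm.sense(); Rm=R.from_quat(s['ee_rot']).as_matrix()
for n,lo,hi in [('body',.036,.05),('all',.022,.05),('bench',-.01,.008)]:
    t=p[(p[:,2]>lo)&(p[:,2]<hi)]; q=(t-s['eef_pos'])@Rm
    r=cv2.minAreaRect((t[:,:2]*1000).astype(np.float32)) 
    print(n,len(t),'z',np.median(t[:,2]),'tool x',q[:,0].min(),q[:,0].max(),'y',q[:,1].min(),q[:,1].max(),'rect',np.round([*r[0],*r[1],r[2]],1))
E
python3 t.py
```

```text
body 2025 z 0.03889932158076109 tool x -0.10271784597540788 -0.028465642607298964 y -0.021223317409353428 0.018608812296444392 rect [ 496.1 -259.5   39.6   74.2   19.7]
all 2576 z 0.03861465930915997 tool x -0.10271784597540788 -0.0026236602098901438 y -0.021223317409353428 0.018608812296444392 rect [ 491.8 -247.4   39.8  100.1   19.4]
bench 9875 z -0.00104863262742233 tool x -0.15073644138132328 0.012819205603940759 y -0.07042163403822557 0.07153983082490983 rect [ 499.  -262.1  142.   163.5   19.3]
```

Request:
step_arm --pt "0 -0.13 3.9 0" --pt "0 0 3.9 0" --pt "0 0 3.9 0" --pt "0 0 3.9 0" --pt "0 0 3.9 0" --pt "0 0 2.5 0" --pt "0 0 1.4 0" --pt "0 0 0 0" --jaw 5

```text
clock: 6.05
eef_pos: [0.4737, -0.1972, 0.0111]
ee_rot: [0.578, 0.816, 0.0, -0.002]
force: [-0.0, -0.0, 0.6]
width: 0.0504
gripper_force: 0.0
```

Request:
step_arm --pt "0 0 0 0" --pt "0 0 0 0" --pt "0 0 0 0" --pt "0 0 0 0" --pt "0 0 0 0" --pt "0 0 0 0" --jaw 1.5

```text
clock: 6.65
eef_pos: [0.4745, -0.1977, 0.0132]
ee_rot: [0.579, 0.815, 0.0, 0.0]
force: [-1.7, 1.9, 4.2]
width: 0.0242
gripper_force: 30.0
```

Request:
step_arm --pt "-0.2 0 -0.83 0" --pt "-0.3 0 -0.82 0" --pt "-0.36 0 -0.78 0" --pt "-0.41 0 -0.76 0" --pt "-0.48 0 -0.71 0" --pt "-0.55 0 -0.67 0" --pt "0 0 0 0"

```text
clock: 7.35
eef_pos: [0.4825, -0.2205, 0.0594]
ee_rot: [0.58, 0.815, -0.0, 0.001]
force: [-0.1, -0.0, -3.7]
width: 0.0244
gripper_force: 30.0
```

```bash
python3 - <<'E'
from h import *
im,d=snapshot('side'); cv2.imwrite('pics/s1.png',cv2.resize(im[110:250,260:440],None,fx=4,fy=4))
E
```

```text
(no output)
```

View pics/s1.png

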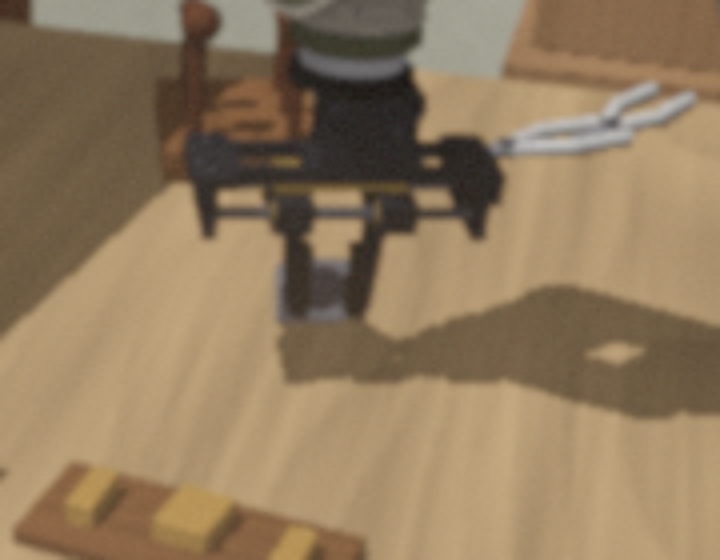

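```bash
cat > tilt.py <<'E'
from h import *
np.set_printoptions(precision=4,suppress=True)
im,d=snapshot('wrist'); s=arm.sense(); Rm=R.from_quat(s['ee_rot']).as_matrix()
m=np.zeros(d.shape,bool); m[100:419,200:350]=1
p=pts('wrist',d,m); q=(p-s['eef_pos'])@Rm
k=(abs(q[:,1]+0)<.010)&(p[:,2]>.006)&(q[:,0]>-.13)&(q[:,0]<.03)&(q[:,2]>-.04); 
for a in np.arange(-.13,.03,.01):
    j=k&(q[:,0]>=a)&(q[:,0]<a+.01)
    if j.sum()>3: print(round(a+.005,3),j.sum(),np.round(np.percentile(p[j,2],[5,50,95]),4))
E
python3 tilt.py; python3 -c "
import sys;sys.path.insert(0,'.')
from h import *;print(arm.sense()['force'],arm.sense()['eef_pos'])"
```

```text
-0.055 12 [0.0613 0.0617 0.062 ]
-0.045 367 [0.0626 0.0651 0.0674]
-0.035 914 [0.0634 0.0668 0.0693]
-0.025 143 [0.0633 0.0654 0.0668]
-0.005 1101 [0.0586 0.0646 0.0696]
0.005 318 [0.0519 0.0571 0.0683]
[-0.03968334  0.72486995 -2.47746852] [ 0.48185425 -0.21952354  0.05841867]
```

The tin's top slopes and the cap's end face shows, so it is pivoting about 30° in the pads. I'll continue the arc.

Request:
step_arm --pt "-0.6 0 -0.62 0" --pt "-0.65 0 -0.57 0" --pt "-0.7 0 -0.5 0" --pt "-0.75 0 -0.44 0" --pt "-0.78 0 -0.38 0" --pt "-0.8 0 -0.31 0" --pt "-0.83 0 -0.24 0" --pt "-0.85 0 -0.16 0" --pt "-0.86 0 -0.08 0" --pt "-0.86 0 -0.02 0" --pt "-0.86 0 0.06 0" --pt "-0.85 0 0.1 0" --pt "0 0 0 0"

```text
clock: 8.75
eef_pos: [0.513, -0.3092, 0.0897]
ee_rot: [0.58, 0.815, -0.0, 0.0]
force: [0.7, -0.2, -3.1]
width: 0.0245
gripper_force: 30.0
```

```bash
python3 tilt.py; python3 - <<'E'
from h import *
s=arm.sense();print(s['force'],s['eef_pos'],s['width'])
im,d=snapshot('scene'); cv2.imwrite('pics/s2.png',cv2.resize(im[60:200,150:330],None,fx=4,fy=4))
E
```

```text
-0.065 27 [0.0807 0.0814 0.0818]
-0.055 236 [0.0823 0.0853 0.0886]
-0.045 273 [0.0891 0.0924 0.0953]
-0.035 831 [0.0924 0.0951 0.0975]
-0.025 24 [0.0937 0.0941 0.0952]
-0.005 1075 [0.0905 0.0959 0.1004]
0.005 360 [0.0854 0.089  0.0995]
[-0.54413814  0.26127951 -2.79278549] [ 0.51278769 -0.30841467  0.08970097] 0.024510892668742183
```

View pics/s2.png

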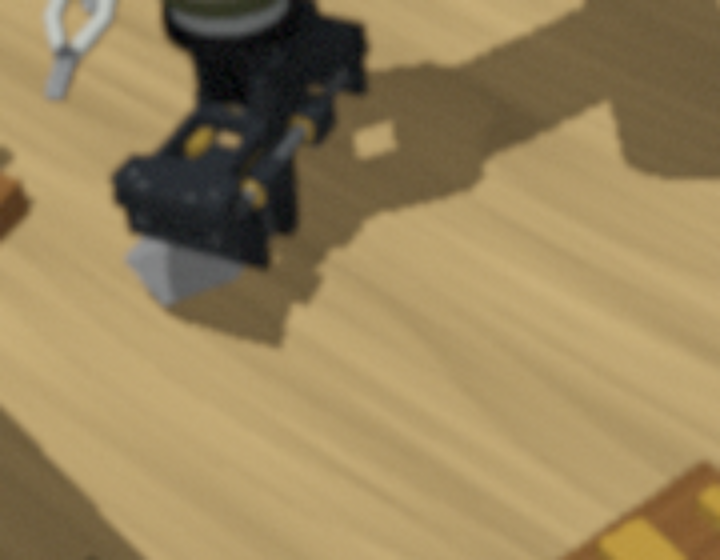

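Both views show the tin hung up at about 28°, held by pad friction at full weight. A vertical shake in the air should let it swing further down.

Request:
step_arm --pt "0 0 -4.5 0" --pt "0 0 -4.5 0" --pt "0 0 4 0" --pt "0 0 -4 0" --pt "0 0 4 0" --pt "0 0 -4 0" --pt "0 0 4 0" --pt "0 0 -4 0" --pt "0 0 0 0"

```text
clock: 9.75
eef_pos: [0.5138, -0.3086, 0.1832]
ee_rot: [0.579, 0.815, -0.0, 0.003]
force: [0.7, -1.2, -0.8]
width: 0.0222
gripper_force: 29.2
```

```bash
python3 tilt.py
```

```text
-0.005 2010 [0.1064 0.179  0.1889]
0.005 880 [0.1373 0.16   0.1994]
```

```bash
python3 - <<'E'
from h import *
s=arm.sense();print(s['force'],s['eef_pos'],s['width'],s['gripper_force'])
im,d=snapshot('scene'); a=cv2.resize(im[20:200,140:340],None,fx=2,fy=2)
w,_=snapshot('wrist'); 
for f in finder.outline_of('wrist','tin')[:2]: print(f['p'],f['pixel'],f['pixels'].sum())
b=cv2.resize(w,(400,300)); o=np.zeros((360,800,3),np.uint8); o[:,:400]=a; o[:300,400:]=b
cv2.imwrite('pics/s3.png',o)
E
```

```text
[-0.55547686 -0.63592189 -2.20711532] [ 0.5135346  -0.30845602  0.18184115] 0.022646659480339098 29.160996973514557
0.71 [278.2, 251.3] 3948
```

View pics/s3.png

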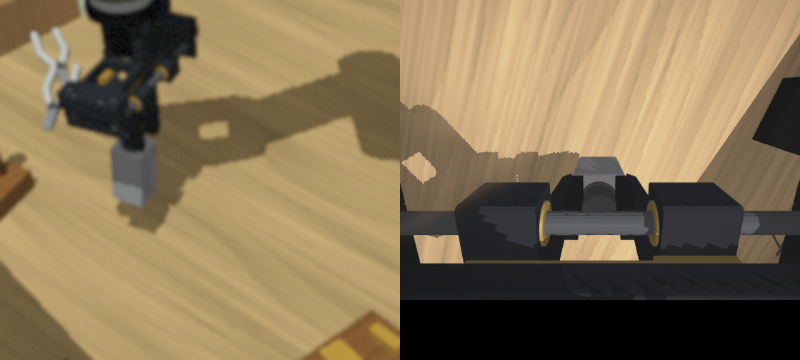

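The scene crop shows the tin hanging nearly upright from the jaws at (133,170). I'll measure how far it leans and the height of its base.

```bash
cat > lean.py <<'E'
from h import *
np.set_printoptions(precision=4,suppress=True)
s=arm.sense(); Rm=R.from_quat(s['ee_rot']).as_matrix()
for c in ['wrist','scene','side']:
    im,d=snapshot(c); p=pts(c,d); q=(p-s['eef_pos'])@Rm; h=-q[:,2]
    k=(abs(q[:,0])<.08)&(abs(q[:,1])<.045)&(h<-.012)&(p[:,2]>.012)
    print(c,k.sum(),'zmin',p[k,2].min() if k.any() else None)
    for a in np.arange(-.12,-.01,.015):
        j=k&(h>=a)&(h<a+.015)
        if j.sum()>5: print('  h',round(a+.0075,3),j.sum(),'x',np.percentile(q[j,0],[5,50,95]),'y',np.percentile(q[j,1],[5,50,95]))
E
python3 lean.py
```

```text
wrist 2523 zmin 0.08471972747305079
  h -0.098 54 x [-0.0035 -0.0031 -0.0029] y [-0.0151  0.0008  0.0175]
  h -0.082 210 x [-0.0029 -0.0021 -0.0013] y [-0.0159  0.0012  0.0186]
  h -0.068 268 x [-0.0012 -0.0003  0.0005] y [-0.0155  0.0017  0.0185]
  h -0.052 309 x [0.0006 0.0014 0.0022] y [-0.0156  0.002   0.019 ]
  h -0.038 395 x [0.0021 0.003  0.0038] y [-0.0154  0.002   0.0191]
  h -0.022 1212 x [-0.0054  0.0014  0.0045] y [-0.0115  0.002   0.0155]
  h -0.008 75 x [-0.0077 -0.003  -0.0015] y [-0.0075  0.0031  0.0126]
scene 627 zmin 0.08606336804402115
  h -0.098 16 x [-0.028  -0.0089 -0.0021] y [-0.0125  0.0166  0.0184]
  h -0.082 99 x [-0.0375 -0.0112 -0.0009] y [-0.0113  0.0171  0.0192]
  h -0.068 109 x [-0.0359 -0.0079  0.0011] y [-0.013   0.017   0.0199]
  h -0.052 112 x [-0.0333 -0.0089  0.0029] y [-0.0128  0.0175  0.0202]
  h -0.038 107 x [-0.0327 -0.0053  0.0041] y [-0.0124  0.0178  0.0199]
  h -0.022 179 x [-0.0315 -0.0069  0.005 ] y [-0.0168  0.0143  0.02  ]
side 488 zmin 0.08708136275451733
  h -0.098 10 x [-0.0083 -0.0057 -0.0033] y [-0.0186 -0.0044  0.0128]
  h -0.082 87 x [-0.0253 -0.0041 -0.0011] y [-0.019   0.001   0.0169]
  h -0.068 84 x [-0.0262 -0.0025  0.0014] y [-0.0199 -0.0001  0.0175]
  h -0.052 90 x [-0.0336 -0.0011  0.0021] y [-0.0182  0.0017  0.0175]
  h -0.038 89 x [-0.0208  0.0006  0.0037] y [-0.0202  0.0004  0.0177]
  h -0.022 115 x [-0.0253  0.0003  0.0058] y [-0.019   0.0013  0.0176]
  h -0.008 13 x [-0.0163 -0.0057 -0.0026] y [-0.0161 -0.0013  0.0095]
```

Request:
step_arm --pt "0 0 3 0" --pt "0 0 3 0" --pt "0 0 1.2 0" --pt "0 0 0.6 0" --pt "0 0 0.3 0" --pt "0 0 0.2 0" --pt "0 0 0 0"

```text
clock: 10.8
eef_pos: [0.513, -0.3083, 0.0978]
ee_rot: [0.579, 0.815, -0.0, 0.001]
force: [-0.5, -0.8, -2.8]
width: 0.0224
gripper_force: 29.1
```

Request:
step_arm --pt "0 0 0.1 0" --pt "0 0 0.1 0" --pt "0 0 0 0"

```text
clock: 11.1
eef_pos: [0.5128, -0.3081, 0.0952]
ee_rot: [0.579, 0.815, -0.0, 0.0]
force: [0.0, -0.8, -2.6]
width: 0.0226
gripper_force: 29.1
```

Request:
step_arm --pt "0 0 0.1 0" --pt "0 0 0.1 0" --pt "0 0 0.1 0" --pt "0 0 0 0"

```text
clock: 11.5
eef_pos: [0.5136, -0.3094, 0.0943]
ee_rot: [0.579, 0.815, -0.001, 0.003]
force: [-2.5, -1.8, 12.4]
width: 0.0223
gripper_force: 29.0
```

Request:
step_arm --pt "0 0 0 0" --pt "0 0 0 0" --pt "0 0 0 0" --pt "0 0 -2 0" --pt "0 0 -3 0" --pt "0 0 -4 0" --pt "0 0 -4 0" --pt "0 0 0 0" --jaw 7

```text
clock: 12.3
eef_pos: [0.5141, -0.3091, 0.2274]
ee_rot: [0.579, 0.815, -0.001, 0.005]
force: [-1.2, -0.8, -1.3]
width: 0.0702
gripper_force: 0.0
```

```bash
cat > up.py <<'E'
from h import *
np.set_printoptions(precision=4,suppress=True)
s=arm.sense(); Rm=R.from_quat(s['ee_rot']).as_matrix()
for c in ['scene','side','wrist']:
    im,d=snapshot(c); p=pts(c,d); q=(p-s['eef_pos'])@Rm
    k=(abs(p[:,0]-s['eef_pos'][0])<.12)&(abs(p[:,1]-s['eef_pos'][1])<.12)&(p[:,2]>.01)&(p[:,2]<.115)&(abs(q[:,0])<.09)&(abs(q[:,1])<.09)&(q[:,2]>.012)
    for n,lo,hi in [('cap',.092,.115),('shoulder',.070,.082),('body',.02,.07)]:
        t=p[k&(p[:,2]>lo)&(p[:,2]<hi)]
        if len(t)<8: continue
        r=cv2.minAreaRect((t[:,:2]*1000).astype(np.float32)); print(c,n,len(t),'z',np.median(t[:,2]),np.round([*r[0],*r[1],r[2]],1))
go(s['eef_pos'][0],s['eef_pos'][1],s['eef_pos'][2],109.5)
E
python3 up.py; cat > /dev/null
```

```text
scene cap 83 z 0.10031820286021309 [ 520.  -328.5   25.7   24.9   66.1]
scene shoulder 142 z 0.07463256207471503 [ 519.4 -329.6   41.6   41.4   18.5]
scene body 322 z 0.04490186145930802 [ 524.7 -318.2   29.7   54.8   63.7]
side cap 59 z 0.10116486169103955 [ 518.  -330.    22.1   26.6   12. ]
side shoulder 91 z 0.07567015075645639 [ 517.3 -330.1   41.2   40.6   10.8]
side body 273 z 0.04577207501832159 [ 517.7 -330.4   40.4   45.    19. ]
wrist cap 683 z 0.09870646542665373 [ 521.1 -329.4   24.5   25.1   19.2]
wrist shoulder 941 z 0.07286771938744796 [ 521.2 -328.9   39.6   39.1   19.3]
wrist body 424 z 0.04641244898378136 [ 519.2 -324.    39.7   29.5   20.5]
at [ 0.5125 -0.3078  0.221 ] psi 109.19 delta cm [-0.17  0.11 -0.64] twist -0.005 t 12.45
```

The tin stands upright and free at (0.5205, −0.329), with its cap top at 0.100 m. Next I'll take it by the body.

```bash
python3 -c "
from h import *
go(.5208,-.329,.058,109.3)"
```

```text
at [ 0.5125 -0.3078  0.221 ] psi 109.19 delta cm [-2.3   0.1  16.29] twist -0.002 t 12.45
```

Request:
step_arm --pt "-2.3 0.1 0 0" --pt "0 0 2 0" --pt "0 0 4 0" --pt "0 0 4 0" --pt "0 0 4 0" --pt "0 0 2.3 0" --pt "0 0 0 0"

```text
clock: 13.15
eef_pos: [0.5193, -0.3278, 0.0543]
ee_rot: [0.579, 0.815, 0.001, -0.005]
force: [0.1, -0.4, 0.1]
width: 0.0698
gripper_force: 0.0
```

Request:
step_arm --pt "0 0 0 0" --pt "0 0 0 0" --pt "0 0 0 0" --pt "0 0 0 0" --pt "0 0 0 0" --jaw 3

```text
clock: 13.65
eef_pos: [0.5214, -0.3298, 0.06]
ee_rot: [0.579, 0.815, -0.0, 0.001]
force: [-0.9, -0.0, 5.0]
width: 0.04
gripper_force: 29.7
```

Request:
step_arm --pt "0 0 -1 0" --pt "0 0 -3 0" --pt "0 0 -4 0" --pt "0 0 -4 0" --pt "0 0 -4 0" --pt "0 0 0 0"

```text
clock: 14.25
eef_pos: [0.5225, -0.3303, 0.2253]
ee_rot: [0.579, 0.815, -0.001, 0.005]
force: [0.2, -0.7, -3.3]
width: 0.04
gripper_force: 29.7
```

```bash
python3 - <<'E'
from w import *
s=arm.sense(); print(s['width'],s['gripper_force'],s['force'])
for x,y in [(.476,.335)]: go(x,y,s['eef_pos'][2],90)
for c in ['scene','side']:
    im,d=snapshot(c); p=pts(c,d); t=p[(p[:,2]>.081)&(p[:,2]<.09)&(p[:,0]>.35)&(p[:,0]<.62)&(p[:,1]>.1)&(p[:,1]<.45)]
    # pan only: drop pointer by 10/90 percentile along x histogram
    t=t[(t[:,0]<.548)]; r=cv2.minAreaRect((t[:,:2]*1000).astype(np.float32)); print(c,len(t),np.median(t[:,2]),np.round([*r[0],*r[1],r[2]],1), t[:,0].min())
E
```

```text
0.039988592446955636 29.69834916293621 [ 0.1772 -0.6651 -3.2709]
at [ 0.5225 -0.3303  0.2253] psi 109.21 delta cm [64.36 17.5  -0.5 ] twist 0.335 t 14.25
scene 5935 0.08555748386642825 [479.6 269.6 199.9 134.8  88.4] 0.411088040964424
side 7287 0.08576788552470876 [479.9 267.7 203.5 134.4  88.5] 0.41030133878871294
```

Request:
step_arm --pt "2.2 0.6 0 0" --pt "4.3 1.2 0 0" --pt "4.3 1.2 0 0" --pt "4.3 1.2 0 0" --pt "4.3 1.2 0 0" --pt "4.3 1.2 0 0" --pt "4.3 1.2 0 0" --pt "4.3 1.2 0 0" --pt "4.3 1.2 0 0" --pt "4.3 1.2 0 0" --pt "4.3 1.2 0 0" --pt "4.3 1.2 0 0" --pt "4.3 1.2 0 0" --pt "4.3 1.2 0 0" --pt "4.3 1.2 0 0" --pt "1.7 0.6 0 0" --pt "0 0 0 0.121" --pt "0 0 0 0.121" --pt "0 0 0 0.121" --pt "0 0 0 0"

```text
clock: 16.35
eef_pos: [0.4798, 0.3349, 0.2171]
ee_rot: [0.717, 0.697, -0.002, -0.001]
force: [-0.3, 0.5, -2.1]
width: 0.0399
gripper_force: 29.7
```

```bash
python3 -c "
from h import *
np.set_printoptions(precision=4,suppress=True)
s=arm.sense();print(s['width'],s['force'])
go(.481,.334,.148,88.4)
for c in ['scene','side','wrist']:
    im,d=snapshot(c); p=pts(c,d)
    Rm=R.from_quat(s['ee_rot']).as_matrix(); q=(p-s['eef_pos'])@Rm
    k=(abs(q[:,0])<.035)&(abs(q[:,1])<.035)&(q[:,2]>.015)&(p[:,2]>.1)
    print(c,k.sum(),p[k,2].min() if k.any() else 0)
"
```

```text
0.039884249095063835 [-0.3009  0.4617 -2.1044]
at [0.4798 0.3349 0.2171] psi 88.34 delta cm [-0.07  0.14  6.91] twist -0.001 t 16.35
scene 438 0.15707024479390053
side 866 0.15852790222304197
wrist 1343 0.15906179423115968
```

Request:
step_arm --pt "0 0.12 2 0" --pt "0 0 2.5 0" --pt "0 0 1.5 0" --pt "0 0 0.7 0" --pt "0 0 0.5 0" --pt "0 0 0.5 0" --pt "0 0 0.4 0" --pt "0 0 0.4 0" --pt "0 0 0.3 0" --pt "0 0 0.2 0" --pt "0 0 0 0" --pt "0 0 0 0"

```text
clock: 17.7
eef_pos: [0.4819, 0.3351, 0.1293]
ee_rot: [0.717, 0.697, 0.0, 0.0]
force: [0.9, 0.7, -0.2]
width: 0.0397
gripper_force: 29.6
```

Force is down to about zero, so the pan now carries the weight. Release and rise.

Request:
step_arm --pt "0 0 0 0" --pt "0 0 0 0" --pt "0 0 0 0" --pt "0 0 -1 0" --pt "0 0 -3 0" --pt "0 0 -4 0" --pt "0 0 -4 0" --pt "0 0 0 0" --jaw 7

```text
clock: 18.5
eef_pos: [0.4831, 0.3358, 0.2555]
ee_rot: [0.717, 0.697, 0.005, 0.002]
force: [0.1, -0.3, 0.1]
width: 0.07
gripper_force: 0.0
```

```bash
cat > gap.py <<'E'
from h import *
np.set_printoptions(precision=4,suppress=True)
for c in ['scene','side']:
    im,d=snapshot(c); p=pts(c,d)
    t=p[(p[:,0]>.42)&(p[:,0]<.53)&(p[:,1]>.19)&(p[:,1]<.29)&(p[:,2]>.03)&(p[:,2]<.09)]
    print(c,'pan z',np.percentile(t[:,2],[10,50,90]))
    T=p[(p[:,0]>.44)&(p[:,0]<.53)&(p[:,1]>.29)&(p[:,1]<.38)&(p[:,2]>.1)&(p[:,2]<.18)]
    if len(T): 
        z=np.percentile(T[:,2],99); u=T[T[:,2]>z-.006]; print('  tin top z',z,u.mean(0)[:2])
    for l in ['pan_pointer','marker_edge']:
        for f in finder.pinpoint(c,l)[:2]: 
            o,dd=ray(c,f['pixel']); xc=.5615 if l=='pan_pointer' else .567
            # intersect with the vertical plane x=const is ill-posed for side; use y=.292 there
            t_=(xc-o[0])/dd[0] if c=='scene' else (.292-o[1])/dd[1]
            print('  ',l,round(f['p'],2),np.round(f['pixel'],1),(o+dd*t_))
E
python3 gap.py; python3 - <<'E'
from h import *
im,_=snapshot('scene'); a=cv2.resize(im[180:330,360:520],None,fx=2.5,fy=2.5)
im,_=snapshot('side'); b=cv2.resize(im[230:400,210:370],(400,425))
o=np.zeros((425,800,3),np.uint8); o[:375,:400]=a; o[:,400:]=b; cv2.imwrite('pics/p1.png',o)
E
```

```text
scene pan z [0.0633 0.0651 0.0666]
  tin top z 0.16796874876493337 [0.4812 0.3353]
   pan_pointer 0.91 [424.5 275.1] [0.5615 0.2861 0.0783]
   marker_edge 0.55 [420.6 286.9] [0.567  0.2905 0.0464]
   marker_edge 0.29 [424.6 278.9] [0.567  0.2898 0.0762]
side pan z [0.0644 0.0654 0.0666]
  tin top z 0.16714677421580532 [0.4784 0.3354]
   pan_pointer 0.91 [239.2 307. ] [0.5591 0.292  0.0737]
   marker_edge 0.61 [236.5 312.2] [0.5641 0.292  0.0611]
   marker_edge 0.37 [307.  247.5] [0.4552 0.292  0.2131]
```

View pics/p1.png

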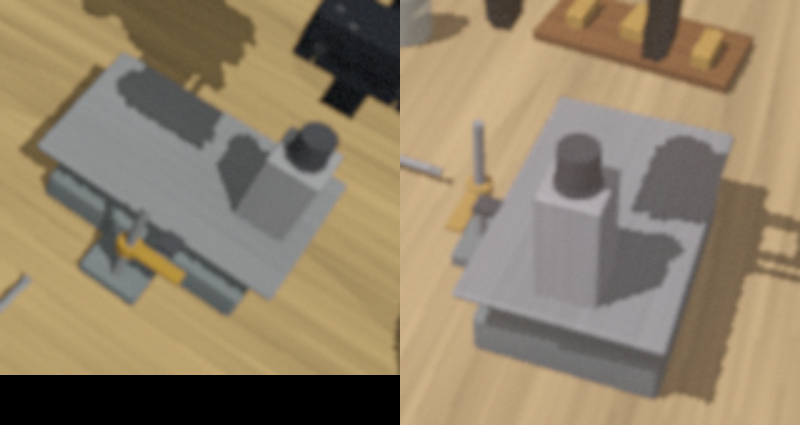

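The tin stands on the pan, which has settled at z ≈ 0.065. The brass fin shows beside the pointer at crop (160,262). I'll measure the fin's height from the depth of brass-coloured pixels in all cameras, after moving the wrist closer.

```bash
cat > fin.py <<'E'
from h import *
np.set_printoptions(precision=4,suppress=True)
def fin(c):
    im,d=snapshot(c); hsv=cv2.cvtColor(im,cv2.COLOR_BGR2HSV)
    m=(hsv[...,1]>130)&(hsv[...,0]>10)&(hsv[...,0]<32)&(hsv[...,2]>90)&(d>0)
    C=camera_params(c); P=pts(c,np.where(d>0,d,0)*1.0,m)
    k=(abs(P[:,0]-.570)<.022)&(P[:,1]>.255)&(P[:,1]<.325)&(P[:,2]>.03)&(P[:,2]<.085)
    t=P[k]; print(c,'brass',len(t), 'x',np.percentile(t[:,0],[5,50,95]),'y',np.percentile(t[:,1],[5,50,95])if len(t) else '')
    a=t[(t[:,1]>.278)]
    if len(a): print('  fin z pct',np.percentile(a[:,2],[5,25,50,75,95]))
    q=pts(c,d,(hsv[...,1]<110))
    k=(abs(q[:,0]-.553)<.010)&(q[:,1]>.286)&(q[:,1]<.298)&(q[:,2]>.04)&(q[:,2]<.095)
    if k.sum(): print('  pointer',k.sum(),np.percentile(q[k,2],[5,25,50,75,95]))
    t=q[(q[:,0]>.42)&(q[:,0]<.53)&(q[:,1]>.19)&(q[:,1]<.29)&(q[:,2]>.03)&(q[:,2]<.09)]
    if len(t): print('  pan',np.median(t[:,2]))
E
python3 -c "
from fin import *
fin('scene');fin('side')
go(.44,.16,.25,83)
c=camera_params('wrist');print(c['pose'],c['fx'])"
```

```text
scene brass 169 x [0.5621 0.5691 0.574 ] y [0.2629 0.2856 0.3082]
  fin z pct [0.0544 0.0556 0.0565 0.0571 0.0582]
  pointer 63 [0.0619 0.0636 0.0647 0.0658 0.0666]
  pan 0.06507876283345815Traceback (most recent call last):
  File "<string>", line 3, in <module>
    fin('scene');fin('side')
                 ~~~^^^^^^^^
  File "fin.py", line 8, in fin
    t=P[k]; print(c,'brass',len(t), 'x',np.percentile(t[:,0],[5,50,95]),'y',np.percentile(t[:,1],[5,50,95])if len(t) else '')
                                        ~~~~~~~~~~~~~^^^^^^^^^^^^^^^^^^
    return _quantile_unchecked(
        a, q, axis, out, overwrite_input, method, keepdims, weights)
    return _ureduce(a,
                    func=_quantile_ureduce_func,
    ...<5 lines>...
                    overwrite_input=overwrite_input,
                    method=method)
    r = func(a, **kwargs)
    result = _quantile(arr,
                       quantiles=q,
    ...<2 lines>...
                       out=out,
                       weights=wgt)
    slices_having_nans = np.isnan(arr[-1, ...])
                                  ~~~^^^^^^^^^
IndexError: index -1 is out of bounds for axis 0 with size 0
```

Request:
step_arm --pt "-2.5 2.4 0 0" --pt "-3.0 2.6 0 0" --pt "-2.9 2.6 0 0" --pt "0 0 0 0" --pt "0 0 0 0"

```text
clock: 19.5
eef_pos: [0.5554, 0.2486, 0.2486]
ee_rot: [0.717, 0.697, -0.0, -0.0]
force: [-0.1, 0.1, -0.5]
width: 0.0698
gripper_force: 0.0
```

```bash
python3 -c "
from fin import *
fin('wrist')
im,d=snapshot('wrist'); cv2.imwrite('pics/w2.png',im)
for l in ['pan_pointer','marker_edge']:
    for f in finder.pinpoint('wrist',l)[:2]: print(l,round(f['p'],2),np.round(f['pixel'],1),atz('wrist',f['pixel'],.058))
fin('scene')
go(.459,.011,.25,83)"
```

```text
wrist brass 366 x [0.5645 0.5703 0.5748] y [0.2743 0.2958 0.3108]
  fin z pct [0.0543 0.0549 0.0554 0.0559 0.0566]
  pointer 223 [0.0626 0.0634 0.0639 0.0643 0.065 ]
  pan 0.06369498202313534
pan_pointer 0.6 [280.2 150.5] [0.5599 0.2913 0.058 ]
marker_edge 0.79 [291.6 147.4] [0.5717 0.2942 0.058 ]
scene brass 168 x [0.5621 0.5691 0.5739] y [0.2628 0.2859 0.3083]
  fin z pct [0.0543 0.0555 0.0564 0.0573 0.0586]
  pointer 62 [0.0603 0.0642 0.0648 0.0657 0.0665]
  pan 0.06516375021588972
at [0.5547 0.2499 0.2492] psi 88.48 delta cm [-24.13  -8.93  -0.08] twist 0.096 t 19.75
```

View pics/w2.png

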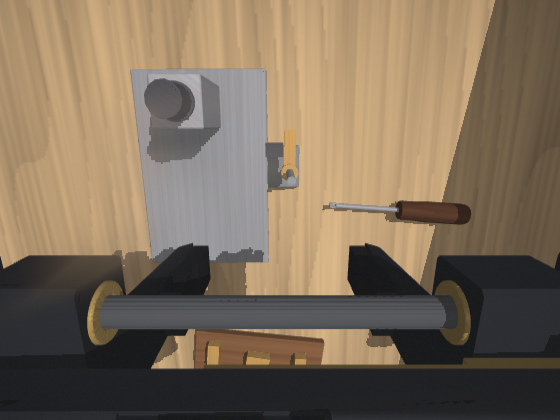

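Wrist view: the pointer is at (280,150) and the brass fin at (291,147). The pan is about 8.4 mm above the fin, which is nearer to one narrow bar (6 mm) than two (12 mm). I'll lay one narrow bar, then measure again. Now to the near narrow bar on the board; the green one off the board is to be avoided.

Request:
step_arm --pt "-2.1 -0.8 0 0" --pt "-4 -1.5 0 0" --pt "-4 -1.5 0 0" --pt "-4 -1.5 0 0" --pt "-4 -1.5 0 0" --pt "-4 -1.4 0 0" --pt "-2 -0.7 0 0.096" --pt "0 0 0 0" --pt "0 0 0 0" --jaw 8

```text
clock: 20.65
eef_pos: [0.4597, 0.0111, 0.2493]
ee_rot: [0.749, 0.663, 0.0, 0.0]
force: [-0.0, 0.7, 0.6]
width: 0.0795
gripper_force: 0.0
```

```bash
cat > bars.py <<'E'
from h import *
np.set_printoptions(precision=4,suppress=True)
im,d=snapshot('wrist'); c=camera_params('wrist')
hsv=cv2.cvtColor(im,cv2.COLOR_BGR2HSV); z=np.where(d>0,d,1)
v,u=np.indices(d.shape); T=np.array(c['pose']); X=np.stack([(u-c['cx'])*z/c['fx'],(v-c['cy'])*z/c['fy'],z],-1)@T[:3,:3].T+T[:3,3]
m=((X[...,2]>.019)&(X[...,2]<.032)&(d>0)&(X[...,0]>.42)&(X[...,0]<.62)&(X[...,1]>-.06)&(X[...,1]<.06)).astype(np.uint8)
n,L,st,ce=cv2.connectedComponentsWithStats(m)
for i in range(1,n):
    if st[i,4]<60: continue
    t=X[L==i]; r=cv2.minAreaRect((t[:,:2]*1000).astype(np.float32)); print(np.round(ce[i]),st[i,4],'z',np.median(t[:,2]),np.round([*r[0],*r[1],r[2]],1),'hue',np.median(hsv[L==i,0]))
for l in ['bar0','widebar']:
    for f in finder.find_in('wrist',l)[:3]: print(l,round(f['p'],2),np.round(f['pixel']))
E
python3 bars.py; python3 - <<'E'
from h import *
im,_=snapshot('wrist'); cv2.imwrite('pics/b1.png',cv2.resize(im[100:300,130:430],(780,520)))
go(.459,.011,.25,83)
E
```

```text
[277. 184.] 495 z 0.024775685629370048 [460.   11.1  41.8  15.3  83.2] hue 17.0
[378. 192.] 526 z 0.024787993088954408 [578.2 -13.1  42.3  16.6  83.7] hue 17.0
[328. 196.] 973 z 0.024807968587460927 [518.6  -9.7  42.   32.1  78.7] hue 17.0
bar0 0.93 [445. 201.]
bar0 0.67 [377. 189.]
bar0 0.57 [276. 183.]
widebar 0.91 [329. 195.]
widebar 0.4 [329. 176.]
at [0.4599 0.0115 0.249 ] psi 83.04 delta cm [-0.06 -0.08 -0.1 ] twist 0.001 t 20.85
```

View pics/b1.png

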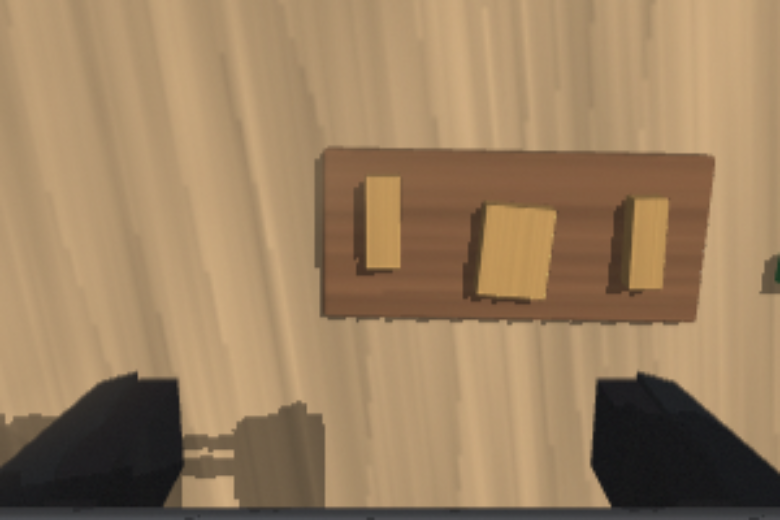

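Crop: the narrow brass bars are at (383,222) and (647,243), the wide one at (515,252), and the green look-alike is off the board at (772,270). I take the one at (383,222): brass, 16 × 42 mm, on the board, centre (0.460, 0.011).

Request:
step_arm --pt "0 0 3 0" --pt "0 0 4.5 0" --pt "0 0 4.5 0" --pt "0 0 4.5 0" --pt "0 0 3.5 0" --pt "0 0 1.5 0" --pt "0 0 0.9 0" --pt "0 0 0.2 0" --pt "0 0 0 0" --jaw 3.6

```text
clock: 21.75
eef_pos: [0.46, 0.0107, 0.0235]
ee_rot: [0.749, 0.662, 0.0, 0.0]
force: [-0.0, -0.6, 1.3]
width: 0.036
gripper_force: 0.0
```

Request:
step_arm --pt "0 0 0 0" --pt "0 0 0 0" --pt "0 0 0 0" --pt "0 0 0 0" --pt "0 0 0 0" --jaw 0.8

```text
clock: 22.25
eef_pos: [0.4598, 0.0105, 0.0236]
ee_rot: [0.75, 0.662, 0.0, 0.0]
force: [-0.6, 0.3, 6.3]
width: 0.0155
gripper_force: 30.0
```

Request:
step_arm --pt "0 0 -1.5 0" --pt "0 0 -4 0" --pt "0 0 -4.5 0" --pt "0 0 -4.5 0" --pt "2 -0.35 -2.5 0" --pt "4 -0.65 0 0" --pt "4 -0.65 0 0" --pt "4 -0.65 0 0" --pt "3.6 -0.6 0 0" --pt "2 -0.3 0 -0.094" --pt "0 0 0 0" --pt "0 0 0 0"

```text
clock: 23.45
eef_pos: [0.4519, 0.2088, 0.1929]
ee_rot: [0.718, 0.696, -0.0, 0.0]
force: [-0.3, -0.4, -0.7]
width: 0.0157
gripper_force: 30.0
```

```bash
python3 -c "
from h import *
s=arm.sense();print(s['width'],s['gripper_force'],s['force']);go(.452,.209,.0965,88.4)"
```

```text
0.015727456399514308 29.9997541308403 [-0.34085313 -0.43545867 -0.69125838]
at [0.4519 0.2088 0.1929] psi 88.23 delta cm [0.03 0.01 9.64] twist -0.003 t 23.45
```

Request:
step_arm --pt "0 0 2.5 0" --pt "0 0 4 0" --pt "0 0 3 0" --pt "0 0 1.2 0" --pt "0 0 0.6 0" --pt "0 0 0.4 0" --pt "0 0 0.3 0" --pt "0 0 0 0" --pt "0 0 0 0" --pt "0 0 0 0"

```text
clock: 24.45
eef_pos: [0.4523, 0.209, 0.0735]
ee_rot: [0.718, 0.696, 0.0, 0.0]
force: [-0.7, -0.4, -0.3]
width: 0.0158
gripper_force: 30.0
```

Request:
step_arm --pt "0 0 0 0" --pt "0 0 0 0" --pt "0 0 0 0" --pt "0 0 -1 0" --pt "0 0 -3 0" --pt "0 0 -4 0" --pt "0 0 -4 0" --pt "0 0 -4 0" --pt "0 0 0 0" --jaw 3.6

```text
clock: 25.35
eef_pos: [0.4536, 0.2094, 0.2387]
ee_rot: [0.718, 0.696, 0.004, 0.003]
force: [-0.3, -0.0, -1.2]
width: 0.036
gripper_force: 0.0
```

Request:
step_arm --pt "1.5 3 0 0" --pt "2.5 4 0 0" --pt "0 2.5 -1.5 0" --pt "0 0 0 0" --pt "0 0 0 0" --pt "0 0 0 0" --pt "0 0 0 0" --jaw 7

```text
clock: 26.05
eef_pos: [0.5473, 0.246, 0.248]
ee_rot: [0.718, 0.696, -0.0, -0.0]
force: [-0.3, 0.1, 0.7]
width: 0.0703
gripper_force: 0.0
```

```bash
python3 -c "
from fin import *
print(arm.sense()['eef_pos'],arm.sense()['clock'])
for i in range(3): fin('wrist')
fin('scene')"
```

```text
[0.5473 0.246  0.248 ] 26.05
wrist brass 414 x [0.5653 0.5711 0.5756] y [0.2716 0.2932 0.3097]
  fin z pct [0.0542 0.0549 0.0554 0.0558 0.0566]
  pointer 226 [0.0566 0.0573 0.0577 0.0582 0.0591]
  pan 0.05760690760212195
wrist brass 421 x [0.5652 0.5706 0.5758] y [0.271  0.2934 0.3101]
  fin z pct [0.0541 0.0547 0.0553 0.0558 0.0565]
  pointer 226 [0.0565 0.0573 0.0577 0.0583 0.059 ]
  pan 0.05757302231178657
wrist brass 415 x [0.5647 0.5707 0.5754] y [0.2716 0.2934 0.3102]
  fin z pct [0.0541 0.0548 0.0553 0.0557 0.0565]
  pointer 228 [0.0565 0.0571 0.0576 0.058  0.059 ]
  pan 0.057529828456433674
scene brass 171 x [0.5617 0.5688 0.5742] y [0.2629 0.2864 0.3082]
  fin z pct [0.0539 0.0559 0.0565 0.0576 0.0588]
  pointer 56 [0.0571 0.0579 0.0592 0.0602 0.0615]
  pan 0.05910824698992534
```

The pointer is now about 2 mm above the fin and the bar sank the pan 6.1 mm. A second bar would overshoot by nearly 4 mm, so one narrow bar is best. One final check.

```bash
python3 -c "
from h import *
im,_=snapshot('scene'); cv2.imwrite('pics/f.png',cv2.resize(im[90:340,150:520],(740,500)))
p=pts('scene',_); 
for n,b in [('bar',(.43,.475,.18,.24,.065,.085)),('tintop',(.45,.52,.30,.37,.15,.18))]:
    t=p[(p[:,0]>b[0])&(p[:,0]<b[1])&(p[:,1]>b[2])&(p[:,1]<b[3])&(p[:,2]>b[4])&(p[:,2]<b[5])]; print(n,len(t),np.round(t.mean(0),4),np.round(t.std(0),4))
"
```

```text
bar 141 [0.4557 0.207  0.0714] [0.0045 0.0127 0.0027]
tintop 205 [0.4825 0.3349 0.1587] [0.0071 0.0068 0.0031]
```

View pics/f.png

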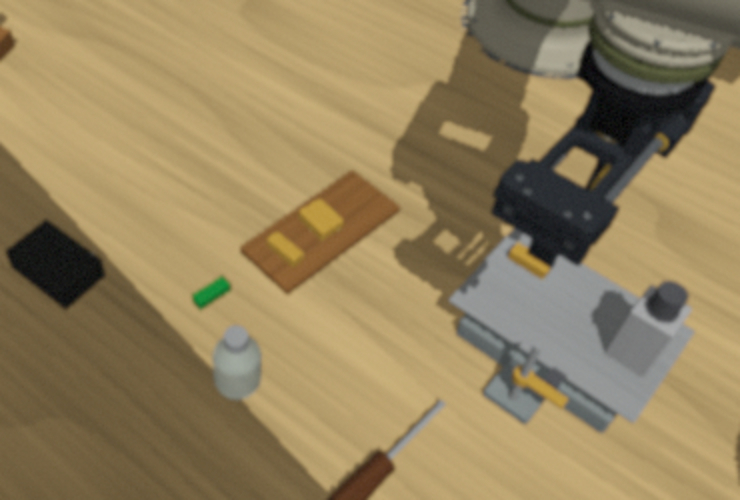

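The final view shows the tin upright on the pan at (655,325) and the narrow bar flat on it at (530,261). The wide bar and the other narrow bar are still on the board, the bystanders look untouched and the gripper is clear above.

```bash
python3 -c "
from h import *
print(arm.close_job())"
```

```text
the job is handed in; nothing more can be done
None
```

I stood the tin on the bench and let go, then set it on the pan with one narrow bar; the pointer ended about 2 mm above the marker, the closest whole bars allow, and the job was handed in at about 26 s.

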